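# Dock the gauge coupler on the ball post

## Robot

A 7-joint arm with a two-finger parallel gripper is mounted at the origin on the work surface. World frame = base frame: x ahead of the robot, y to its left, z up, the work surface at z = 0. Lengths are in mm, angles in rad, forces in N, time in s.
With the tool pointing down it reaches from about 400 to 750 mm from the base axis. Payload 19.5 kg.
Tool frame: the origin (TCP) lies on the front face of the gripper's body, between the roots of the fingers; the fingertips stand 73 mm ahead of it and the grasp point (between the pads) lies env.pinch_z ahead of it (env.pinch_z is the distance from the TCP to the grasp point, in mm); z points along the fingers, y is the line along which they close (so a half turn about z gives the same grasp; the last joint's range is limited). The gripper opens to 85 mm and grips with 20 to 120 N. Pads are 22 mm wide; open, the fingers measure 114 mm over their backs; the gripper's body (76 mm by 85 mm) begins 54 mm behind the grasp point. The pads swing forward as they close: fully open they stand 13 mm farther back than shut.
Start: joints at [-1.19, 0.707, -0.028, 1.485, 0.022, 0.951, -0.075], TCP at [235.92, 524.353, 303.868] pointing down, gripper open.
Joint ranges: [-2.71, 2.71], [-0.32, 2.16], [-1.57, 1.52], [0, 2.45], [-1.46, 4.6], [0, 2.02], [-2.83, 2.83]. Speed limits (rad/s): [1.89, 1.89, 2.57, 2.57, 3.01, 3.01, 3.01].

## Interface

Orientations are given as a rotation vector (axis times angle).
In Python, from bench import env gives the robot as it stands. The module is installed in compiled form; this text tells all that it offers.
- The arm moves only by the tool servo_tool, never from a script. Its argument "moves" is text: rows parted by semicolons, each of 7 numbers parted by spaces: the finger opening in mm, from 0 to 85.4, then the shift along the tool's x, y, z in units of 40 mm (1.0 is 40 mm), then the turn, a rotation vector about the tool's x, y, z in units of 6 degrees (1.0 is 6 degrees). In form: gripper dx dy dz ax ay az; .... A call has 1 to 5 rows; each row is the pose to reach, as a shift and turn from the pose commanded when the call began, along the tool's axes at that moment; what a row does not reach only later rows make up. A row lasts 1/12 s, in which the tool goes at most 41.7 mm and 7.16 degrees, less where a joint would pass 70% of its speed; a pose out of reach is approached as far as the arm can. A call with a gripper value outside its range is refused whole. The fingers move at their own pace and stop on an object; "grip_force" is the grip in N (left out, the last holds). Time passes only in rows, so rows that repeat a pose let the fingers close. It gives the time, the measured TCP pose, the force, the opening and the grip force at its end, in the units of the state.
- env.observe(): the state, without advancing time (a new reading comes with each control period).
- env.camera(name): name is "scene" or "side" or "wrist"; returns the picture (420x560x3 uint8, red, green, blue); there is no depth.
- env.camera_model(name): a dict with "K" (3x3 intrinsics, pixels), "dist" ([k1, k2, p1, p2, k3] as OpenCV has them; the pictures are not rectified), "eye" and "rotation" of the camera in the world. Camera axes: x right, y down, z forward; pixel columns grow to the right and rows downward; lengths in mm; the calibration is good to about 2 mm. A picture is of the moment at which its call begins: read the wrist's pose just before it. camera_model takes no time and is no camera call; for the wrist camera it gives the pose at the moment of the call.
- env.hand_in(): hands the job in; it is judged then, once.
Trained networks look in the newest picture that a camera, given by its name, has taken for a name from the list of things; names that differ only in an ending like _2 or _b are one class to them, and where a whole thing is asked for, a point or a joint stands for the part that bears it (a point fixed in the world has none). Each returns a list of dicts, best first, with "p" (0 to 1); they miss things now and then, are a little off and sometimes report something else, mostly with a low value. They report only what shows in the picture. A call takes as long as a camera call.
- env.outline_of(camera, query): "mask" (420x560 bool, what is visible of it).
- env.spot_point(camera, query): "xyz" ([x, y, z] in mm, in world coordinates, good to about 4 mm: a listed point, or the origin of a listed thing).
The state is a dict: "t": time; "joints": joint angles; "dq": joint speeds; "tau": joint torques, N m; "ee_pos": TCP position; "orientation": TCP orientation; "wrist_force": force on the tool from outside, world axes, zero at the start; "torque": the same for the moment, N m; "finger_gap": opening from 0.0 (shut) to 1.0 (fully open); "grasp_force": force on a finger pad.
Only numpy, scipy, OpenCV 4.12 (cv2) and the standard library are available. Lean on these libraries where they do the work, as an engineer would, in place of code of your own. Each camera call takes 0.05 s, during which the arm holds its last target. There are 200 camera calls.

## Task

Raise the handle of the gauge coupler, lower the coupler gently over the ball of the post and push it fully home until it sits flush on the post's round plate, then press the handle fully down to lock it. Do not ram the post, leave the other things on the bench alone, and let go at the end.

Things in the scene. Friction and masses are not known exactly. Their poses are not given: they have to be found in the camera images.
- socket (a point): Centre of the coupler's open underside, on the socket axis (axes as the coupler). Square hole 34 to 35 mm wide, 42 deep, for the ball from below; the ball slides in from a few mm off-centre. Two spring plungers in it hold the coupler up about 13 mm short of home; some 6 to 12 N must be pushed down to pass them. Then it drops home, underside flush on the post's plate, and force rises sharply.
- grip (a point): Centre of the handle's grip, a black cylinder 36 mm long and 16 mm thick across the handle's end (axis along the coupler's y), 100 mm from the pivot. Pinch it by its two flat ends; it can turn between the fingers. Its frame turns with the handle.
- handle (a joint): Handle angle, rad: 0 = down (level, pointing to the coupler's -x), locked; grows as the grip rises; stop at 0.8 (raised). It stays where left; 1 to 2 N at the grip move it. A latch finger below the pivot blocks the socket when the handle is down; it goes under the ball only if the coupler is fully home, else the handle stops partway.
- post_axis (a point): Point on the ball post's vertical axis at the bench surface. On that axis are a round plate 120 mm across and above it a ball of 32 mm diameter. The plate's height is not measured and differs each time: its top is 20 to 55 mm above the bench. Ball centre 24 mm and ball top 40 mm above the plate. With the coupler home its underside is at the plate's height.
- post: The ball post, bolted to the bench: round steel foot 132 mm across, short stem, rubber-faced plate and steel ball. Origin as post_axis. Pushing the coupler onto it with more than about 50 N counts as ramming (20 N is ample).
- coupler: Gauge coupler, a loose grey block of 0.55 to 0.9 kg standing upright on the bench. Origin: centre of the open underside. z up, -x to the handle, +x to the gauge. Block 52 mm high, 50 mm wide in y, x from -26 to +34 mm: grasp it across y at x = 2, z = 38, right over the ball. Two feet 16 mm high reach to x = -56; a neck carries a round gauge at x = 90, 58 mm wide, z 0 to 51. Handle pivot (axis y): x = -24, z = 56.
- flange_small: Bystander: steel flange disc 84 mm across, with a boss, 34 mm high.
- flange_large: Bystander: steel flange disc 116 mm across, with a boss, 34 mm high.
- relief_valve: Bystander: green and brass valve, 112 mm high, standing.
- fitting: Bystander: brass hose fitting, 45 mm long, lying, 22 mm high.
- wrench: Bystander: wrench 190 mm long, lying.
- screwdriver: Bystander: screwdriver, lying.
- grease_jar: Bystander: jar 60 mm across, 70 mm high.
- seal_box: Bystander: carton 70 x 100 x 30 mm.

How it is judged:
By the outcome, as a careful person would: the job done as asked, in the order asked, and still so for the second after the job is handed in, with the robot touching nothing.
It also fails if it takes over 67 s, if anything falls off the work surface, if the arm or the gripper's body presses on something with over 40 N, if the wrist force passes 120 N, or if a joint passes its speed limit or range.

## Working session

There is one attempt and no reset: what is moved stays moved. The work goes in short steps, Python scripts to look and compute and a tool call to move; the robot and the scene stay as the last step left them, time stands still between calls to the robot, and variables do not carry over. Pictures are saved under pics/ and viewed, at most 10 in all, crops included, and the job is handed in when it is done.

Besides the shell and the picture viewer there is one more tool, called after ">>>" as name(argument=value, ...) on one line, values as JSON. servo_tool: Moves the arm, as the interface text tells. Its arguments: {"type":"object","properties":{"moves":{"type":"string"},"grip_force":{"type":"number"}},"required":["moves"]}

```bash
mkdir -p pics; cat > h.py <<'E'
import numpy as np, cv2
from bench import env
from scipy.spatial.transform import Rotation as R
def show(cams):
    for c in cams:
        cv2.imwrite(f'pics/{c}_{env.observe()["t"]:.2f}.png', env.camera(c)[:,:,::-1])
def rel(target, rv=None):
    "shift in tool units (40mm) from present TCP to target"
    s=env.observe(); r=R.from_rotvec(s['orientation'])
    return np.round(r.inv().apply(np.array(target)-s['ee_pos'])/40,3)
E
python3 - <<'E'
from h import *
s=env.observe();print(s,env.pinch_z)
print(R.from_rotvec(s['orientation']).as_matrix().round(3))
ims=[]
for c in ['scene','side']:
    ims.append(env.camera(c)[:,:,::-1])
    for q in ['socket','grip','post_axis','coupler','flange_small','flange_large','relief_valve','grease_jar','fitting','seal_box','wrench','screwdriver']:
        print(c,q,[(np.round(d['xyz'],0),round(d['p'],2)) for d in env.spot_point(c,q)[:2]])
    cv2.imwrite(f'pics/{c}0.png',ims[-1])
print(env.observe()['t'])
E
```

```text
{'t': 0.0, 'joints': array([-1.1897    ,  0.7071042 , -0.02763956,  1.48499643,  0.02200091,
        0.95091463, -0.07549064]), 'dq': array([ 0.00055582,  0.0004558 , -0.00024637,  0.0017753 ,  0.0002738 ,
        0.00054045, -0.00048528]), 'tau': array([ 1.21834357e-03, -8.83214808e+01,  1.23510886e+00, -2.36156827e+01,
        1.70369219e-02,  6.72654933e-03,  2.09913793e-05]), 'ee_pos': array([235.84217656, 524.20127546, 303.42713483]), 'orientation': array([-6.59105068e-01, -3.07145678e+00,  1.72769249e-03]), 'wrist_force': array([0.82334927, 0.49224811, 0.55916215]), 'torque': array([-0.03156637,  0.03083097,  0.00827228]), 'grasp_force': 0.0, 'finger_gap': 0.9999572793693727} 53.900000000000006
[[-0.912  0.41  -0.   ]
 [ 0.41   0.912 -0.001]
 [-0.    -0.001 -1.   ]]
scene socket [(array([592., 175.,   2.]), 0.93)]
scene grip [(array([471., 144.,  62.]), 0.57)]
scene post_axis []
scene coupler [(array([596., 184.,   3.]), 0.92)]
scene flange_small [(array([743.,  -3.,  -4.]), 0.76), (array([595., 179.,   0.]), 0.3)]
scene flange_large [(array([673., 408.,   1.]), 0.81)]
scene re
[... 379 characters left out ...]
   1.]), 0.66), (array([437., 372.,  -6.]), 0.55)]
side grip [(array([477., 149.,  58.]), 0.65)]
side post_axis [(array([ 631., -185.,   -2.]), 0.8)]
side coupler [(array([590., 178.,  -4.]), 0.68), (array([679., 404.,   0.]), 0.2)]
side flange_small [(array([745.,  -4.,   1.]), 0.8), (array([565.,   3.,   1.]), 0.46)]
side flange_large []
side relief_valve [(array([ 617., -386.,    2.]), 0.74)]
side grease_jar [(array([ 796., -158.,    1.]), 0.75)]
side fitting []
side seal_box [(array([798., 170.,  -4.]), 0.62), (array([ 798., -160.,    0.]), 0.21)]
side wrench [(array([ 451., -360.,    3.]), 0.79), (array([675., 400.,   1.]), 0.74)]
side screwdriver [(array([438., 372.,  -5.]), 0.82)]
1.3
```

View pics/scene0.png

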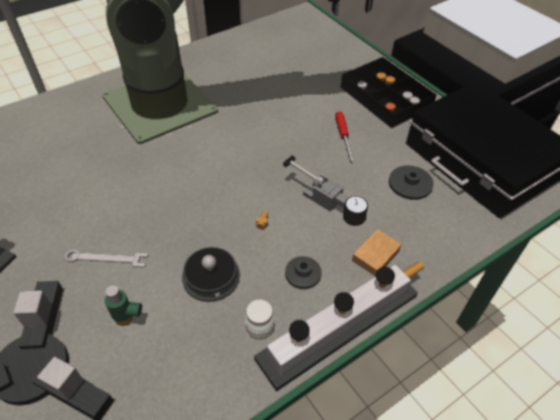

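View pics/side0.png

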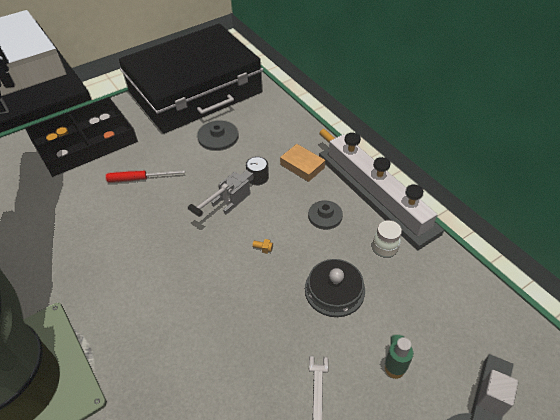

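The scene image shows the coupler at (330,190) with its grip at (289,161) and gauge at (355,210). The post is at (210,270), with its ball at (209,262). In the side image the ball is at (336,275) and the grip at (195,209). The network positions agree with both pictures.

```bash
cat >> h.py <<'E'
def ray(c,uv,m=None):
    m=m or env.camera_model(c)
    n=cv2.undistortPoints(np.array([[uv]],float),np.array(m['K']),np.array(m['dist']))[0,0]
    return np.array(m['eye']), np.array(m['rotation'])@np.r_[n,1]
def tri(rs):
    A=np.zeros((3,3));b=np.zeros(3)
    for e,d in rs:
        d=d/np.linalg.norm(d);P=np.eye(3)-np.outer(d,d);A+=P;b+=P@e
    x=np.linalg.solve(A,b);return x,[np.linalg.norm(np.cross(x-e,d/np.linalg.norm(d))) for e,d in rs]
def ball(c,im,uv,r=14):
    "centroid of the bright blob near uv (BGR image)"
    u,v=uv;p=im[v-r:v+r,u-r:u+r].mean(2);k=(p>(p.max()+np.median(p))/2).astype(np.uint8)
    n,l,st,ce=cv2.connectedComponentsWithStats(k);i=1+st[1:,4].argmax();return ce[i]+[u-r,v-r],st[i]
E
python3 - <<'E'
from h import *
rs=[]
for c,uv in (('scene',(209,262)),('side',(336,275))):
    b,st=ball(c,cv2.imread(f'pics/{c}0.png'),uv);print(c,b,st);rs.append(ray(c,b))
print('ball',tri(rs))
m=env.camera_model('wrist');print(m['eye'],np.round(m['rotation'],2),m['K'])
for z in(60,):print('grip xyz rel',rel([474,147,250]))
E
```

```text
scene [208.  260.5] [  8   7  11  12 104]
side [336.69911504 273.83185841] [  9   8  13  11 113]Traceback (most recent call last):
  File "<stdin>", line 5, in <module>
  File "h.py", line 19, in tri
    x=np.linalg.solve(A,b);return x,[np.linalg.norm(np.cross(x-e,d/np.linalg.norm(d))) for e,d in rs]
                                                    ~~~~~~~~^^^^^^^^^^^^^^^^^^^^^^^^^
    raise ValueError("At least one array has zero dimension")
ValueError: At least one array has zero dimension
```

```bash
python3 - <<'E'
from h import *
m=env.camera_model('wrist');print(m)
E
```

```text
{'K': array([[298.08045415,   0.        , 272.98814195],
       [  0.        , 298.08045415, 216.0679034 ],
       [  0.        ,   0.        ,   1.        ]]), 'dist': array([-0.05408071,  0.        ,  0.        ,  0.        ,  0.        ]), 'eye': array([170.16337839, 555.18678609, 374.10426201]), 'rotation': array([2.42666064, 1.57042918, 0.22793296])}
```

>>> servo_tool(moves="60 -1 -0.5 0.2 0 0 -1.1; 60 -2 -1 0.4 0 0 -2.2; 60 -3 -1.6 0.6 0 0 -3.3; 60 -4 -2.2 0.8 0 0 -4.4; 60 -5 -3 1 0 0 -5.5")

```text
t: 1.72
ee_pos: [356.2, 356.2, 268.2]
orientation: [-0.25, 3.131, 0.001]
wrist_force: [1.0, 0.6, -0.2]
finger_gap: 0.698
grasp_force: 0.0
```

```bash
sed -i "s/np.array(m\['rotation'\])@/R.from_rotvec(m['rotation']).as_matrix()@/" h.py; python3 - <<'E'
from h import *
rs=[]
for c,uv in (('scene',(209,262)),('side',(336,275))):
    b,st=ball(c,cv2.imread(f'pics/{c}0.png'),uv);rs.append(ray(c,b))
print('ball',tri(rs))
m=env.camera_model('wrist');print(m['eye'],R.from_rotvec(m['rotation']).as_matrix().round(2))
cv2.imwrite('pics/w1.png',env.camera('wrist')[:,:,::-1])
for q in ['socket','grip','coupler']: print(q,[(np.round(d['xyz'],0),round(d['p'],2)) for d in env.spot_point('wrist',q)[:2]])
print(rel([474,147,230]))
E
```

```text
ball (array([ 631.97261087, -183.92540484,   65.30666468]), [np.float64(0.4291041505923008), np.float64(0.42910415059223084)])
[284.92868238 345.96121013 338.39601234] [[-0.16  0.95  0.28]
 [ 0.99  0.15  0.05]
 [-0.    0.28 -0.96]]
socket []
grip [(array([474., 142.,  66.]), 0.96)]
coupler []
[-2.136 -5.636  0.963]
```

View pics/w1.png

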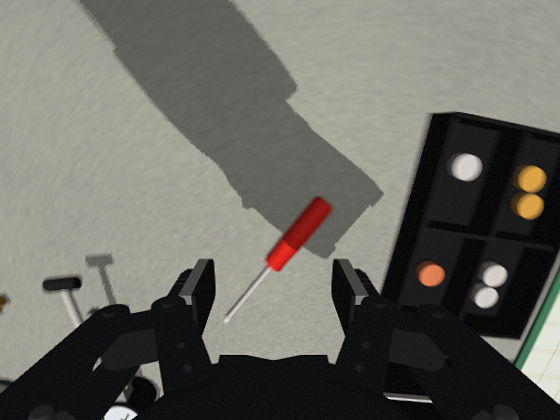

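The wrist view shows the grip at (62,284), the screwdriver at (275,250) and the fingertips at about (200,280) and (345,280). The ball centre triangulates to z≈65, which puts the plate top at about 41.

>>> servo_tool(moves="60 -0.4 -0.95 0.2 0 0 -0.25; 60 -0.7 -1.9 0.4 0 0 -0.5; 60 -1 -2.85 0.6 0 0 -0.75; 60 -1.4 -3.75 0.8 0 0 -1; 60 -1.7 -4.5 1 0 0 -1")

```text
t: 2.33
ee_pos: [450.7, 189.3, 228.3]
orientation: [-0.406, 3.115, -0.0]
wrist_force: [0.5, 0.7, 0.3]
finger_gap: 0.701
grasp_force: 0.0
```

```bash
python3 - <<'E'
from h import *
s=env.observe();print(s['ee_pos'],R.from_rotvec(s['orientation']).as_matrix().round(3)[:,1])
cv2.imwrite('pics/w2.png',env.camera('wrist')[:,:,::-1])
for q in ['socket','grip','coupler']: print(q,[(np.round(d['xyz'],0),round(d['p'],2)) for d in env.spot_point('wrist',q)[:2]])
print(rel([474,146,200]))
E
```

```text
[450.6626126  189.29047459 228.28977319] [-0.256  0.967 -0.   ]
socket [(array([592., 183.,   1.]), 0.56)]
grip [(array([472., 144.,  63.]), 0.75)]
coupler [(array([590., 182.,  -3.]), 0.66)]
[-0.299 -1.245  0.71 ]
```

View pics/w2.png

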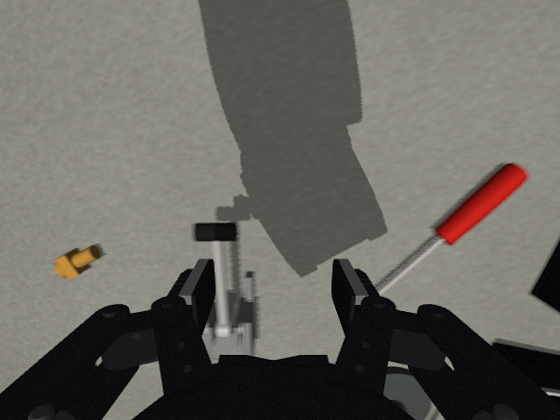

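The grip shows at (215,232), with its axis horizontal in the image, so the tool yaw is nearly right.

```bash
python3 - <<'E'
from h import *
im=cv2.imread('pics/w2.png').mean(2)
k=(im[205:250,180:250]<45).astype(np.uint8);n,l,st,ce=cv2.connectedComponentsWithStats(k)
i=1+st[1:,4].argmax();ys,xs=np.where(l==i);print(st[i],ce[i]+[180,205],cv2.minAreaRect(np.c_[xs,ys].astype(np.float32)))
e,d=ray('wrist',ce[i]+[180,205])
for z in(57,60):
  g=e+d*(z-e[2])/d[2];print(z,g,rel(g+[0,0,53.9]))
E
```

```text
[ 15  18  42  18 702] [215.8048433  231.61111111] ((35.5, 26.5), (17.0, 41.0), 90.0)
57 [475.38949578 148.16041864  57.        ] [-0.347 -1.203  2.937]
60 [474.20565092 148.48005624  60.        ] [-0.32  -1.188  2.862]
```

>>> servo_tool(moves="60 -0.2 -0.7 0.3 0 0 -0.2; 60 -0.33 -1.2 0.8 0 0 -0.25; 60 -0.33 -1.2 1.6 0 0 -0.25; 60 -0.33 -1.2 2.4 0 0 -0.25; 60 -0.33 -1.2 2.9 0 0 -0.25")

```text
t: 2.95
ee_pos: [473.9, 149.0, 110.4]
orientation: [0.447, -3.109, -0.001]
wrist_force: [0.4, 0.2, -0.3]
finger_gap: 0.705
grasp_force: 0.0
```

>>> servo_tool(moves="32 0 0 0 0 0 0; 32 0 0 0 0 0 0; 32 0 0 0 0 0 0; 32 0 0 0 0 0 0; 32 0 0 0 0 0 0", grip_force=20)

```text
t: 3.37
ee_pos: [475.0, 147.8, 113.7]
orientation: [-0.446, 3.108, 0.001]
wrist_force: [-1.8, 2.6, -0.3]
finger_gap: 0.416
grasp_force: 22.3
```

```bash
python3 - <<'E'
from h import *
s=env.observe();r=R.from_rotvec(s['orientation']);print(s['ee_pos'],r.as_matrix().round(3))
ps=[]
for a in np.arange(0.1,0.86,0.1):
  # arc of the grip in world, coupler +x yaw from the tool y axis
  y=r.as_matrix()[:,1];x=np.array([y[1],-y[0],0]);d=x*100*(1-np.cos(a))+np.r_[0,0,100*np.sin(a)]
  print(round(a,2),np.round(r.inv().apply(d)/40,3))
cv2.imwrite('pics/w3.png',env.camera('wrist')[:,:,::-1])
E
```

```text
[475.02275608 147.80113554 113.65222147] [[-0.96  -0.281  0.001]
 [-0.281  0.96   0.001]
 [-0.002  0.    -1.   ]]
0.1 [-0.013  0.    -0.25 ]
0.2 [-0.051  0.    -0.497]
0.3 [-0.113  0.    -0.739]
0.4 [-0.199  0.    -0.973]
0.5 [-3.080e-01  1.000e-03 -1.198e+00]
0.6 [-4.390e-01  1.000e-03 -1.411e+00]
0.7 [-5.91e-01  1.00e-03 -1.61e+00]
0.8 [-7.610e-01  1.000e-03 -1.792e+00]
```

View pics/w3.png

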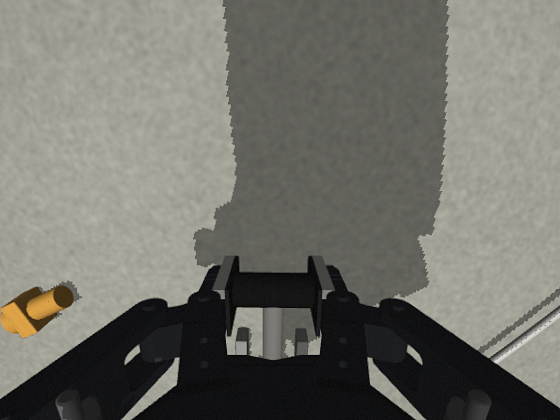

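The grip sits between the pads at (275,290), with the opening at 35.5 mm as expected. I'll lift it along the arc.

>>> servo_tool(moves="32 -0.01 0 -0.25 0 0 0; 32 -0.05 0 -0.5 0 0 0; 32 -0.11 0 -0.74 0 0 0; 32 -0.2 0 -0.97 0 0 0; 32 -0.31 0 -1.2 0 0 0")

```text
t: 3.83
ee_pos: [487.0, 150.5, 161.5]
orientation: [-0.444, 3.109, -0.0]
wrist_force: [-0.0, 0.4, -5.0]
finger_gap: 0.419
grasp_force: 21.3
```

>>> servo_tool(moves="32 -0.13 0 -0.21 0 0 0; 32 -0.28 0 -0.41 0 0 0; 32 -0.44 0 -0.58 0 0 0; 32 -0.45 0 -0.59 0 0 0; 32 -0.45 0 -0.59 0 0 0")

```text
t: 4.25
ee_pos: [504.2, 155.5, 184.4]
orientation: [-0.443, 3.109, 0.0]
wrist_force: [1.1, -0.1, -4.4]
finger_gap: 0.416
grasp_force: 21.1
```

```bash
python3 - <<'E'
from h import *
s=env.observe();print(s['ee_pos'],s['wrist_force'],s['torque'])
for c in ('scene','side'):
  cv2.imwrite(f'pics/{c}1.png',env.camera(c)[:,:,::-1])
  for q in ['socket','grip','coupler']: print(q,[(np.round(d['xyz'],0),round(d['p'],2)) for d in env.spot_point(c,q)[:2]])
a,b=[cv2.resize(cv2.imread(f'pics/{c}1.png')[y:y+130,x:x+130],(400,400),interpolation=2) for c,x,y in(('scene',250,120),('side',170,120))]
cv2.imwrite('pics/c1.png',np.hstack([a,b]))
E
```

```text
[504.18635623 155.51020709 184.38163816] [ 1.06103806 -0.07424221 -4.43983012] [-0.04489138 -0.13342666 -0.00082606]
socket [(array([592., 177.,   9.]), 0.81)]
grip [(array([499., 152., 132.]), 0.79)]
coupler [(array([593., 181.,   8.]), 0.87)]
socket [(array([587., 182.,   6.]), 0.67)]
grip [(array([500., 154., 129.]), 0.63), (array([589., 183.,   5.]), 0.22)]
coupler [(array([590., 179.,   1.]), 0.74)]
```

View pics/c1.png

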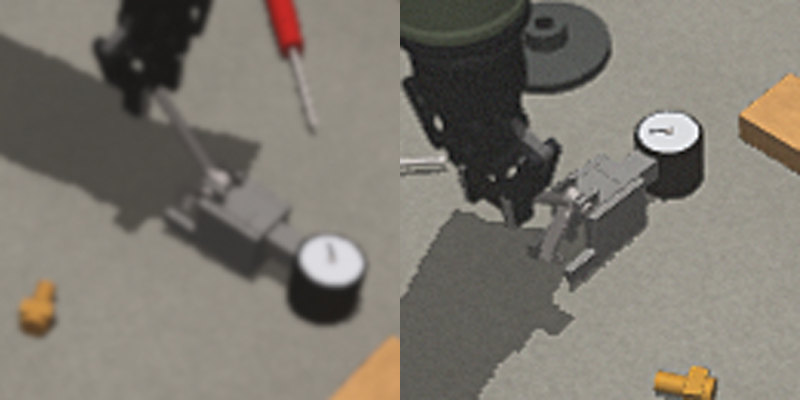

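The handle is raised, running from about (215,185) up to the gripper at (150,90) in the left crop, and the coupler is standing in place. I'll ease down 2 mm, then open and back away.

>>> servo_tool(moves="32 0.02 0 0.05 0 0 0; 60 0.02 0 0.05 0 0 0; 60 0.02 0 0.05 0 0 0; 60 0.02 0 0.05 0 0 0; 60 0.02 0 0.05 0 0 0")

```text
t: 5.07
ee_pos: [503.3, 155.6, 182.2]
orientation: [-0.445, 3.11, 0.0]
wrist_force: [-0.6, 0.2, 0.2]
finger_gap: 0.703
grasp_force: 0.0
```

>>> servo_tool(moves="70 0 0 -0.6 0 0 0; 75 0.2 0 -1.4 0 0 0; 75 0.4 0 -1.6 0 0 0; 75 0.4 0 -1.6 0 0 0; 75 0.4 0 -1.6 0 0 0")

```text
t: 5.48
ee_pos: [487.9, 150.9, 246.2]
orientation: [-0.444, 3.109, -0.0]
wrist_force: [0.7, -0.1, -0.2]
finger_gap: 0.878
grasp_force: 0.0
```

```bash
python3 - <<'E'
from h import *
s=env.observe();print(s['ee_pos'],s['wrist_force'])
cv2.imwrite('pics/w4.png',env.camera('wrist')[:,:,::-1])
for q in ['socket','grip','coupler']: print(q,[(np.round(d['xyz'],0),round(d['p'],2)) for d in env.spot_point('wrist',q)[:2]])
env.camera('scene');print([(np.round(d['xyz'],0),round(d['p'],2)) for d in env.spot_point('scene','grip')[:2]+env.spot_point('scene','socket')[:2]])
E
```

```text
[487.94795751 150.88694228 246.19408339] [ 0.67232428 -0.09097125 -0.22783853]
socket [(array([594., 186.,   2.]), 0.77)]
grip [(array([495., 148., 121.]), 0.63)]
coupler [(array([594., 178.,  -7.]), 0.93)]
[(array([492., 152., 116.]), 0.57), (array([ 634., -188.,   -1.]), 0.67), (array([594., 176.,   5.]), 0.64)]
```

View pics/w4.png

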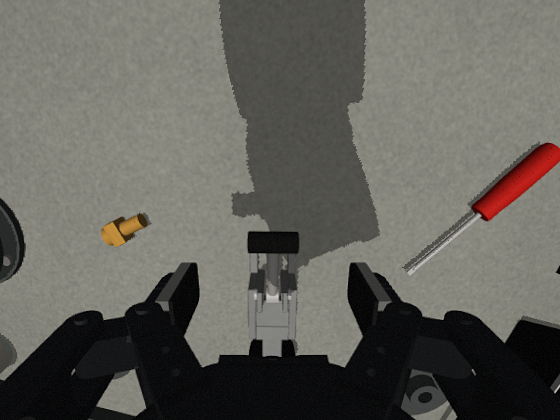

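The wrist view shows the coupler centreline at column 273, on the tool's midline, with the raised grip at (273,242) and the block at (272,320). Next I'll go over the block and descend.

>>> servo_tool(moves="85 -1 0 0 0 0 0; 85 -2 0 0 0 0 0; 85 -2.81 0 0.3 0 0 0; 85 -2.81 0 1.2 0 0 0; 85 -2.81 0 2.1 0 0 0")

```text
t: 6.25
ee_pos: [597.1, 183.0, 160.9]
orientation: [-0.443, 3.108, 0.001]
wrist_force: [-0.0, -0.8, -0.6]
finger_gap: 0.998
grasp_force: 0.0
```

```bash
python3 - <<'E'
from h import *
s=env.observe();print(s['ee_pos'],s['wrist_force'],rel([596,182.6,92]))
for c in ('side','wrist'):
  cv2.imwrite(f'pics/{c}2.png',env.camera(c)[:,:,::-1])
a=cv2.resize(cv2.imread('pics/side2.png')[110:250,150:300],(450,420),interpolation=2);b=cv2.imread('pics/wrist2.png')[210:420,150:400]
cv2.imwrite('pics/c2.png',np.hstack([a,cv2.resize(b,(350,420))]))
E
```

```text
[597.14565805 182.97198978 160.89563054] [-0.04242007 -0.80122691 -0.6156521 ] [ 0.035 -0.002  1.722]
```

View pics/c2.png

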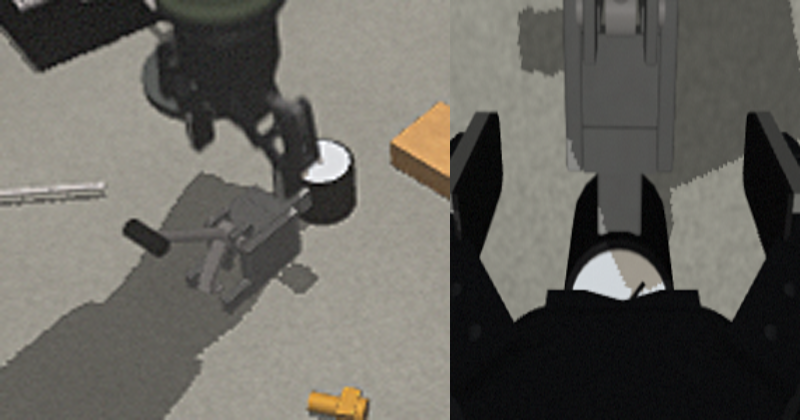

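Side crop: the handle stays raised with its grip at (147,237). Wrist crop: the block spans columns 565–675, centred between the pads, and its front edge is at row 172.

```bash
python3 - <<'E'
from h import *
for uv in((271,296),(271,273)):
  e,d=ray('wrist',uv);g=e+d*(52-e[2])/d[2];x=np.array([.96,.281,0]);print(g,(g-[594,182,52])@x)
E
```

```text
[627.6243387  191.39464403  52.        ] 34.919260125978624
[611.28667732 186.63855907  52.        ] 17.898645328073385
```

>>> servo_tool(moves="85 0.03 0 0.5 0 0 0; 85 0.03 0 1 0 0 0; 85 0.03 0 1.4 0 0 0; 85 0.03 0 1.72 0 0 0; 85 0.03 0 1.72 0 0 0")

```text
t: 6.77
ee_pos: [594.3, 182.0, 92.6]
orientation: [0.445, -3.108, 0.001]
wrist_force: [0.5, 0.4, -0.8]
finger_gap: 0.995
grasp_force: 0.0
```

>>> servo_tool(moves="85 -0.05 0 0 0 0 0; 40 -0.05 0 0 0 0 0; 40 -0.05 0 0 0 0 0; 40 -0.05 0 0 0 0 0; 40 -0.05 0 0 0 0 0", grip_force=90)

```text
t: 7.18
ee_pos: [596.9, 182.7, 94.6]
orientation: [-0.444, 3.109, -0.0]
wrist_force: [-3.2, -2.0, 16.4]
finger_gap: 0.569
grasp_force: 94.9
```

>>> servo_tool(moves="40 0 0 0 0 0 0; 40 0 0 0 0 0 0; 40 0 0 0 0 0 0; 40 0 0 0 0 0 0; 40 0 0 0 0 0 0")

```text
t: 7.6
ee_pos: [596.9, 182.7, 94.6]
orientation: [-0.444, 3.109, -0.0]
wrist_force: [-2.3, -2.8, 13.5]
finger_gap: 0.569
grasp_force: 95.2
```

```bash
python3 - <<'E'
from h import *
s=env.observe();print(s['ee_pos'],s['wrist_force'],s['finger_gap']*85.4,s['joints'].round(2))
E
```

```text
[596.94581478 182.69735445  94.60530137] [-2.30856138 -2.80352601 13.53395671] 48.62226648021004 [-0.22  1.07 -0.27  1.46  0.39  0.67  1.18]
```

>>> servo_tool(moves="40 0 0 -0.3 0 0 0; 40 0 0 -0.9 0 0 0; 40 0 0 -1.6 0 0 0; 40 0 0 -2.3 0 0 0; 40 0 0 -3 0 0 0")

```text
t: 8.02
ee_pos: [596.1, 182.6, 215.2]
orientation: [0.445, -3.109, 0.0]
wrist_force: [1.0, 0.5, -5.9]
finger_gap: 0.572
grasp_force: 94.6
```

```bash
python3 - <<'E'
from h import *
s=env.observe();print(s['ee_pos'],s['wrist_force'],s['torque'],s['finger_gap']*85.4)
print(rel([631,0,214]),rel([634,-184,214]))
E
```

```text
[596.10727734 182.58502774 215.17513279] [ 1.01618833  0.45433215 -5.94241557] [ 0.042556   -0.06650913  0.02271844] 48.843623271049644
[ 0.443 -4.626  0.029] [ 1.66  -9.063  0.03 ]
```

>>> servo_tool(moves="40 0.05 -0.6 0 0 0 0.3; 40 0.15 -1.5 0 0 0 0.9; 40 0.25 -2.4 0 0 0 1.6; 40 0.35 -3.3 0 0 0 2.2; 40 0.44 -4.2 0 0 0 2.7")

```text
t: 8.43
ee_pos: [626.5, 14.8, 214.0]
orientation: [-0.003, -3.141, 0.0]
wrist_force: [0.5, 0.3, -6.2]
finger_gap: 0.57
grasp_force: 94.7
```

```bash
python3 - <<'E'
from h import *
s=env.observe();print(s['ee_pos'],s['wrist_force'])
print(rel([634,-184,214]))
for c in('wrist','scene','side'):
  cv2.imwrite(f'pics/{c}3.png',env.camera(c)[:,:,::-1])
  for q in ['post_axis','post']: print(c,q,[(np.round(d['xyz'],0),round(d['p'],2)) for d in env.spot_point(c,q)[:2]])
for d in env.outline_of('wrist','post')[:1]: print(np.argwhere(d['mask']).mean(0)[::-1])
E
```

```text
[626.46473837  14.7806921  214.0263932 ] [ 0.54990742  0.32381672 -6.16190663]
[-1.970e-01 -4.969e+00  1.000e-03]
wrist post_axis []
wrist post [(array([ 630., -180.,   -1.]), 0.6)]
scene post_axis [(array([ 628., -185.,    3.]), 0.66)]
scene post [(array([ 631., -187.,    1.]), 0.9)]
side post_axis [(array([ 633., -184.,   -2.]), 0.67), (array([ 455., -358.,    3.]), 0.5)]
side post [(array([ 632., -185.,   -3.]), 0.85)]
[ 67.6746177  211.19141289]
```

View pics/wrist3.png

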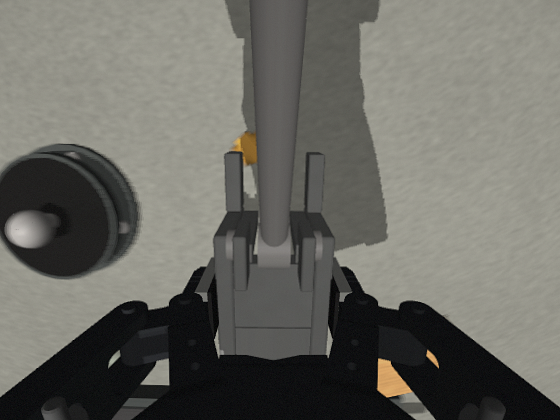

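The wrist view shows the ball at about (29,229) and the plate's disc at about (57,215) with its right edge at 118. The block is straight in the pads.

```bash
python3 - <<'E'
from h import *
m=env.camera_model('wrist')
rs=[]
for c,uv in (('scene',(209,262)),('side',(336,275))):
    b,st=ball(c,cv2.imread(f'pics/{c}0.png'),uv);rs.append(ray(c,b))
im=cv2.imread('pics/wrist3.png')
# ball outline: fit circle to bright region
p=im[200:262,0:70].mean(2);k=(p>75).astype(np.uint8);n,l,st,ce=cv2.connectedComponentsWithStats(k)
for i in range(1,n): print(st[i],ce[i]+[0,200])
for uv in((29,229),):
  r=ray('wrist',uv,m);rs.append(r);e,d=r
  for z in(60,65,70):print(z,e+d*(z-e[2])/d[2])
print(tri(rs));print(rel([634,-184.5,214]))
E
```

```text
[   5   11   42   37 1221] [ 25.5970516  229.68386568]
[  0  36  21  26 254] [  6.2992126  253.16535433]
60 [ 632.66545909 -182.99333951   60.        ]
65 [ 630.91791574 -178.49252143   65.        ]
70 [ 629.17037239 -173.99170335   70.        ]
(array([ 631.91025479, -182.56646366,   62.68852553]), [np.float64(1.5803839788365723), np.float64(1.382577655892296), np.float64(1.4897103791290796)])
[-0.172 -5.046 -0.016]
```

>>> servo_tool(moves="40 0 -0.95 0 0 0 0.4; 40 -0.05 -1.9 0 0 0 0.8; 40 -0.1 -2.9 0 0 0 1.2; 40 -0.15 -3.8 0 0 0 1.6; 40 -0.16 -4.6 0 0 0 2")

```text
t: 9.35
ee_pos: [633.2, -169.8, 213.4]
orientation: [-0.33, -3.124, 0.001]
wrist_force: [0.9, 0.7, -6.1]
finger_gap: 0.571
grasp_force: 95.8
```

```bash
python3 - <<'E'
from h import *
s=env.observe();print(s['ee_pos'],s['wrist_force'],s['orientation'])
print(rel([633.5,-184.4,190]))
E
```

```text
[ 633.19675958 -169.79574425  213.3564708 ] [ 0.94031825  0.66126254 -6.08954545] [-3.30116747e-01 -3.12417835e+00  1.09045862e-03]
[-0.084 -0.355  0.584]
```

>>> servo_tool(moves="40 -0.04 -0.2 0 0 0 0; 40 -0.08 -0.36 0.1 0 0 0; 40 -0.08 -0.36 0.4 0 0 0; 40 -0.08 -0.36 0.65 0 0 0; 40 -0.08 -0.36 0.65 0 0 0")

```text
t: 9.77
ee_pos: [632.8, -180.3, 184.4]
orientation: [-0.322, -3.121, -0.002]
wrist_force: [-0.2, 0.6, -6.5]
finger_gap: 0.573
grasp_force: 95.9
```

```bash
python3 - <<'E'
from h import *
s=env.observe();print(s['ee_pos'],s['wrist_force'])
cs=[]
for c,x,y in(('scene',140,190),('side',270,195)):
  im=env.camera(c)[:,:,::-1];cs.append(cv2.resize(im[y:y+130,x:x+130],(400,400),interpolation=2))
  for q in ['socket','post_axis']: print(c,q,[(np.round(d['xyz'],0),round(d['p'],2)) for d in env.spot_point(c,q)[:2]])
cv2.imwrite('pics/c4.png',np.hstack(cs))
E
```

```text
[ 632.84791046 -180.30153648  184.43350719] [-0.22408315  0.58903688 -6.54974165]
scene socket [(array([ 617., -388.,    2.]), 0.7), (array([ 629., -180.,   91.]), 0.6)]
scene post_axis [(array([ 627., -185.,    0.]), 0.57)]
side socket [(array([ 628., -180.,   92.]), 0.77)]
side post_axis [(array([ 630., -187.,   -0.]), 0.66)]
```

View pics/c4.png

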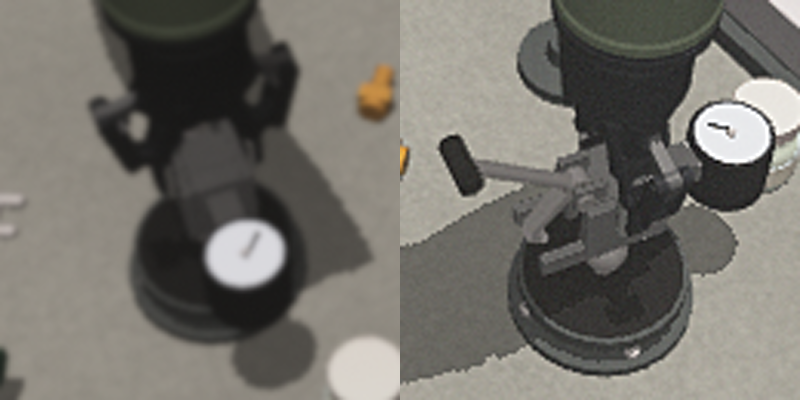

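The side crop shows the ball just under the block at (608,262). The handle is raised and the gauge is clear of the jar. The socket is still about 4 mm short in y, so I'll let the arm settle and read it again.

>>> servo_tool(moves="40 0 0 0 0 0 0; 40 0 0 0 0 0 0; 40 0 0 0 0 0 0")

```text
t: 10.32
ee_pos: [633.5, -182.2, 187.5]
orientation: [0.326, 3.124, -0.0]
wrist_force: [0.4, 0.2, -5.8]
finger_gap: 0.565
grasp_force: 95.9
```

```bash
python3 - <<'E'
from h import *
s=env.observe();print(s['ee_pos'],s['wrist_force'],s['orientation'],s['dq'].round(3))
print(rel([633.5,-186.3,180]))
E
```

```text
[ 633.54930066 -182.22711644  187.47161388] [ 0.38374183  0.20149804 -5.75455727] [ 3.26348737e-01  3.12439673e+00 -2.44222574e-04] [ 0.001  0.002 -0.001  0.    -0.    -0.002 -0.001]
[-0.02  -0.1    0.187]
```

>>> servo_tool(moves="40 -0.012 -0.056 0 0 0 0; 40 -0.012 -0.056 0.1 0 0 0; 40 -0.012 -0.056 0.2 0 0 0; 40 -0.012 -0.056 0.3 0 0 0; 40 -0.012 -0.056 0.3 0 0 0")

```text
t: 10.73
ee_pos: [633.2, -184.4, 174.1]
orientation: [-0.326, -3.123, -0.0]
wrist_force: [0.3, -0.3, -6.4]
finger_gap: 0.565
grasp_force: 96.0
```

>>> servo_tool(moves="40 0 0 0.05 0 0 0; 40 0 0 0.1 0 0 0; 40 0 0 0.15 0 0 0; 40 0 0 0.15 0 0 0")

```text
t: 11.07
ee_pos: [633.4, -184.5, 168.9]
orientation: [-0.326, -3.124, -0.0]
wrist_force: [0.1, -0.2, -6.2]
finger_gap: 0.569
grasp_force: 96.0
```

>>> servo_tool(moves="40 0 0 0.05 0 0 0; 40 0 0 0.1 0 0 0; 40 0 0 0.15 0 0 0; 40 0 0 0.15 0 0 0")

```text
t: 11.4
ee_pos: [633.4, -184.5, 162.8]
orientation: [-0.326, -3.124, 0.0]
wrist_force: [-0.1, -0.4, -6.9]
finger_gap: 0.57
grasp_force: 96.0
```

>>> servo_tool(moves="40 0 0 0.05 0 0 0; 40 0 0 0.1 0 0 0; 40 0 0 0.15 0 0 0; 40 0 0 0.15 0 0 0")

```text
t: 11.73
ee_pos: [633.4, -184.5, 156.8]
orientation: [-0.326, -3.124, 0.0]
wrist_force: [0.4, -0.1, -6.8]
finger_gap: 0.57
grasp_force: 96.0
```

Underside at about z=62, with no side force. Carrying on.

>>> servo_tool(moves="40 0 0 0.05 0 0 0; 40 0 0 0.1 0 0 0; 40 0 0 0.15 0 0 0; 40 0 0 0.15 0 0 0")

```text
t: 12.07
ee_pos: [633.6, -184.5, 151.0]
orientation: [0.326, 3.124, -0.0]
wrist_force: [3.4, -0.3, -6.7]
finger_gap: 0.567
grasp_force: 96.0
```

>>> servo_tool(moves="40 0 0 0.04 0 0 0; 40 0 0 0.08 0 0 0; 40 0 0 0.1 0 0 0; 40 0 0 0.1 0 0 0")

```text
t: 12.4
ee_pos: [633.6, -184.5, 147.2]
orientation: [0.326, 3.124, -0.0]
wrist_force: [2.8, -0.6, -6.9]
finger_gap: 0.569
grasp_force: 96.0
```

>>> servo_tool(moves="40 0 0 0.04 0 0 0; 40 0 0 0.08 0 0 0; 40 0 0 0.1 0 0 0; 40 0 0 0.1 0 0 0")

```text
t: 12.73
ee_pos: [633.7, -183.9, 143.3]
orientation: [0.326, 3.124, 0.001]
wrist_force: [4.0, 5.4, -4.1]
finger_gap: 0.569
grasp_force: 96.5
```

>>> servo_tool(moves="40 0 0 0.03 0 0 0; 40 0 0 0.06 0 0 0; 40 0 0 0.06 0 0 0")

```text
t: 12.98
ee_pos: [633.7, -184.3, 141.1]
orientation: [0.326, 3.124, 0.0]
wrist_force: [2.5, 2.8, -1.9]
finger_gap: 0.573
grasp_force: 96.6
```

>>> servo_tool(moves="40 0 0 0.03 0 0 0; 40 0 0 0.06 0 0 0; 40 0 0 0.06 0 0 0")

```text
t: 13.23
ee_pos: [633.6, -184.6, 138.5]
orientation: [0.326, 3.124, -0.0]
wrist_force: [3.0, 0.5, -2.6]
finger_gap: 0.568
grasp_force: 96.5
```

>>> servo_tool(moves="40 0 0 0.03 0 0 0; 40 0 0 0.06 0 0 0; 40 0 0 0.06 0 0 0")

```text
t: 13.48
ee_pos: [633.5, -184.5, 135.7]
orientation: [-0.326, -3.125, 0.0]
wrist_force: [4.7, 1.4, -6.7]
finger_gap: 0.57
grasp_force: 96.2
```

>>> servo_tool(moves="40 0 0 0.03 0 0 0; 40 0 0 0.06 0 0 0; 40 0 0 0.06 0 0 0")

```text
t: 13.73
ee_pos: [633.5, -184.6, 133.2]
orientation: [-0.326, -3.124, 0.0]
wrist_force: [4.5, 1.2, -8.2]
finger_gap: 0.57
grasp_force: 95.8
```

>>> servo_tool(moves="40 0 0 0.03 0 0 0; 40 0 0 0.06 0 0 0; 40 0 0 0.06 0 0 0")

```text
t: 13.98
ee_pos: [633.5, -184.5, 130.8]
orientation: [-0.326, -3.124, 0.0]
wrist_force: [5.4, 1.1, -8.9]
finger_gap: 0.569
grasp_force: 95.7
```

>>> servo_tool(moves="40 0 0 0.03 0 0 0; 40 0 0 0.06 0 0 0; 40 0 0 0.06 0 0 0")

```text
t: 14.23
ee_pos: [633.5, -184.5, 130.2]
orientation: [0.326, 3.124, -0.001]
wrist_force: [-5.8, 3.5, 20.0]
finger_gap: 0.571
grasp_force: 99.2
```

>>> servo_tool(moves="40 0 0 0.03 0 0 0; 40 0 0 0.05 0 0 0; 40 0 0 0.05 0 0 0")

```text
t: 14.48
ee_pos: [633.6, -184.5, 130.1]
orientation: [0.327, 3.124, -0.001]
wrist_force: [-16.8, 6.6, 50.7]
finger_gap: 0.567
grasp_force: 103.2
```

Contact at TCP z 130.1, so the plate is at about 35.5, 13 mm below the plunger contact. My second batched step went deeper than it needed to, so I'll relax now and then release.

>>> servo_tool(moves="40 0 0 -0.08 0 0 0; 40 0 0 -0.08 0 0 0; 40 0 0 -0.08 0 0 0")

```text
t: 14.73
ee_pos: [633.6, -184.5, 130.2]
orientation: [0.326, 3.124, -0.0]
wrist_force: [2.4, 2.2, 3.8]
finger_gap: 0.565
grasp_force: 99.9
```

>>> servo_tool(moves="85 0 0 0 0 0 0; 85 0 0 0 0 0 0; 85 0 0 0 0 0 0; 85 0 0 0 0 0 0; 85 0 0 0 0 0 0")

```text
t: 15.15
ee_pos: [633.4, -184.6, 130.0]
orientation: [-0.327, -3.124, 0.0]
wrist_force: [-1.3, -0.1, 0.1]
finger_gap: 0.995
grasp_force: 0.0
```

>>> servo_tool(moves="85 0 0 -0.5 0 0 0; 85 0 0 -1.2 0 0 0; 85 0 0 -2 0 0 0; 85 0 0 -2.8 0 0 0; 85 0 0 -3.5 0 0 0")

```text
t: 15.57
ee_pos: [633.4, -184.5, 272.3]
orientation: [0.326, 3.124, -0.0]
wrist_force: [-0.3, -0.6, -0.1]
finger_gap: 0.998
grasp_force: 0.0
```

```bash
python3 - <<'E'
from h import *
s=env.observe();r=R.from_rotvec(s['orientation']);print(s['ee_pos'],s['wrist_force'],r.as_matrix().round(3)[:,:2].T)
for c in('scene','side'):
  im=env.camera(c)
  for q in ['socket','grip']: print(c,q,[(np.round(d['xyz'],0),round(d['p'],2)) for d in env.spot_point(c,q)[:2]])
x=-r.as_matrix()[:,0];g=np.array([633.5,-184.5,0])+x*-97
print('above grip',g,rel([g[0],g[1],270]),rel([g[0],g[1],214.5]))
E
```

```text
[ 633.44681877 -184.53688451  272.26826049] [-0.27266834 -0.64721291 -0.09514283] [[-0.978  0.207 -0.001]
 [ 0.207  0.978 -0.   ]]
scene socket [(array([ 630., -189.,   36.]), 0.86)]
scene grip [(array([ 526., -164.,  150.]), 0.71), (array([672., 404.,   4.]), 0.51)]
side socket [(array([ 626., -184.,   33.]), 0.79)]
side grip [(array([ 526., -160.,  152.]), 0.86), (array([ 629., -184.,   32.]), 0.6)]
above grip [ 5.38593615e+02 -1.64455740e+02 -7.60228101e-02] [ 2.418e+00  1.000e-03 -2.100e-02] [2.415e+00 2.000e-03 1.367e+00]
```

>>> servo_tool(moves="60 0.9 0 0 0 0 0; 60 1.8 0 0 0 0 0; 60 2.5 0 0 0 0 0; 60 2.5 0 0 0 0 0; 60 2.5 0 0 0 0 0")

```text
t: 16.28
ee_pos: [534.8, -163.9, 269.8]
orientation: [-0.326, -3.123, 0.0]
wrist_force: [0.6, 0.4, -0.3]
finger_gap: 0.7
grasp_force: 0.0
```

```bash
python3 - <<'E'
from h import *
s=env.observe();r=R.from_rotvec(s['orientation']);print(s['ee_pos'])
im=env.camera('wrist');m=env.camera_model('wrist')
print([(np.round(d['xyz'],0),round(d['p'],2)) for d in env.spot_point('wrist','grip')[:2]])
k=(im.mean(2)<45).astype(np.uint8)[200:300,215:330];n,l,st,ce=cv2.connectedComponentsWithStats(k)
for i in range(1,n):
  if st[i,4]>150:print('dark',st[i]+[215,200,0,0,0],ce[i]+[215,200])
for d in env.outline_of('wrist','grip')[:1]:
  a=np.argwhere(d['mask']);print(a.min(0),a.max(0),a.mean(0),d['p'])
P=np.array([631.5,-184.1,35.5]);x=-r.as_matrix()[:,0]
for a in (.55,.6,.65,.7,.75,.8):
  p=P+x*(-24-100*np.cos(a))+[0,0,56+100*np.sin(a)]
  uv=cv2.projectPoints((R.from_rotvec(m['rotation']).inv().apply(p-m['eye']))[None],np.zeros(3),np.zeros(3),m['K'],m['dist'])[0].ravel()
  print(a,p.round(1),uv.round(0),rel(p+[0,0,53.9]))
E
```

```text
[ 534.77310814 -163.89736032  269.82513869]
[(array([ 530., -166.,  154.]), 0.84)]
dark [ 226  220   98   80 4170] [275.1647482  259.17673861]
[219 248] [299 304] [245.48988235 274.97223529] 0.61
0.55 [ 524.6 -161.5  143.9] [271. 220.] [ 3.000e-01 -1.000e-03  1.794e+00]
0.6 [ 527.3 -162.1  148.1] [271. 226.] [ 2.320e-01 -1.000e-03  1.689e+00]
0.65 [ 530.1 -162.7  152.2] [271. 232.] [ 1.590e-01 -1.000e-03  1.588e+00]
0.7 [ 533.2 -163.3  156.1] [271. 238.] [ 8.10e-02 -1.00e-03  1.49e+00]
0.75 [ 536.4 -164.   159.8] [271. 245.] [-2.000e-03 -1.000e-03  1.397e+00]
0.8 [ 539.9 -164.7  163.4] [271. 252.] [-9.000e-02 -1.000e-03  1.307e+00]
```

>>> servo_tool(moves="60 0.16 0 0.4 0 0 0; 60 0.16 0.02 0.9 0 0 0; 60 0.16 0.02 1.3 0 0 0; 60 0.16 0.02 1.59 0 0 0; 60 0.16 0.02 1.59 0 0 0")

```text
t: 16.85
ee_pos: [529.5, -161.5, 204.0]
orientation: [-0.326, -3.121, -0.001]
wrist_force: [-0.5, 0.1, -0.0]
finger_gap: 0.702
grasp_force: 0.0
```

>>> servo_tool(moves="32 0 0 0 0 0 0; 32 0 0 0 0 0 0; 32 0 0 0 0 0 0; 32 0 0 0 0 0 0; 32 0 0 0 0 0 0", grip_force=25)

```text
t: 17.27
ee_pos: [529.9, -161.7, 207.0]
orientation: [0.326, 3.123, -0.0]
wrist_force: [1.6, 1.1, 0.1]
finger_gap: 0.414
grasp_force: 27.3
```

Gripped, with the opening at 35.4 mm. Now down the arc.

>>> servo_tool(moves="32 0.14 0 0.2 0 0 0; 32 0.26 0 0.42 0 0 0; 32 0.36 0 0.65 0 0 0; 32 0.43 0 0.89 0 0 0; 32 0.43 0 0.89 0 0 0")

```text
t: 17.68
ee_pos: [512.4, -158.0, 170.1]
orientation: [-0.326, -3.124, -0.0]
wrist_force: [-0.1, 2.5, 0.3]
finger_gap: 0.412
grasp_force: 27.9
```

>>> servo_tool(moves="32 0.04 0 0.2 0 0 0; 32 0.06 0 0.35 0 0 0; 32 0.07 0 0.48 0 0 0; 32 0.07 0 0.48 0 0 0")

```text
t: 18.02
ee_pos: [509.9, -157.7, 151.2]
orientation: [-0.326, -3.124, 0.0]
wrist_force: [-1.4, 0.3, 1.5]
finger_gap: 0.414
grasp_force: 28.1
```

>>> servo_tool(moves="32 0 0 0.05 0 0 0; 32 0 0 0.1 0 0 0; 32 0 0 0.14 0 0 0; 32 0 0 0.14 0 0 0")

```text
t: 18.35
ee_pos: [509.9, -157.7, 145.9]
orientation: [-0.326, -3.124, 0.0]
wrist_force: [-4.6, 1.4, 0.7]
finger_gap: 0.415
grasp_force: 28.2
```

>>> servo_tool(moves="32 0.02 0 0.04 0 0 0; 32 0.03 0 0.08 0 0 0; 32 0.03 0 0.08 0 0 0")

```text
t: 18.6
ee_pos: [509.2, -157.5, 143.4]
orientation: [0.326, 3.123, -0.001]
wrist_force: [-3.9, -0.2, 14.3]
finger_gap: 0.421
grasp_force: 29.7
```

>>> servo_tool(moves="32 0 0 0.03 0 0 0; 32 0 0 0.03 0 0 0; 32 0 0 0.03 0 0 0")

```text
t: 18.85
ee_pos: [509.0, -157.5, 142.6]
orientation: [0.326, 3.123, -0.001]
wrist_force: [-7.2, 3.1, 22.0]
finger_gap: 0.417
grasp_force: 30.7
```

Firm stop. I'll relax, open and rise.

>>> servo_tool(moves="32 0 0 -0.04 0 0 0; 60 0 0 -0.04 0 0 0; 60 0 0 -0.04 0 0 0; 60 0 0 -0.04 0 0 0; 60 0 0 -0.04 0 0 0")

```text
t: 19.27
ee_pos: [508.9, -157.4, 143.2]
orientation: [-0.326, -3.125, 0.0]
wrist_force: [0.3, -0.5, -1.1]
finger_gap: 0.703
grasp_force: 0.0
```

>>> servo_tool(moves="62 0 0 -0.5 0 0 0; 62 0 0 -1.3 0 0 0; 62 0 0 -2.2 0 0 0; 62 0 0 -3 0 0 0; 62 0 0 -3 0 0 0")

```text
t: 19.68
ee_pos: [510.1, -157.6, 268.4]
orientation: [0.326, 3.118, -0.002]
wrist_force: [0.6, -0.0, 0.7]
finger_gap: 0.725
grasp_force: 0.0
```

```bash
python3 - <<'E'
from h import *
s=env.observe();r=R.from_rotvec(s['orientation']);print(s['ee_pos'],s['wrist_force'])
for c in('scene','side','wrist'):
  env.camera(c)
  for q in ['socket','grip','coupler']: print(c,q,[(np.round(d['xyz'],0),round(d['p'],2)) for d in env.spot_point(c,q)[:2]])
for d in env.outline_of('wrist','grip')[:1]:
  a=np.argwhere(d['mask']);print(a.min(0),a.max(0),a.mean(0),d['p'])
m=env.camera_model('wrist');P=np.array([631.5,-184.1,35.5]);x=-r.as_matrix()[:,0]
for a in (0,.1,.2):
  p=P+x*(-24-100*np.cos(a))+[0,0,56+100*np.sin(a)]
  print(a,p.round(1),cv2.projectPoints((R.from_rotvec(m['rotation']).inv().apply(p-m['eye']))[None],np.zeros(3),np.zeros(3),m['K'],m['dist'])[0].ravel().round(0))
E
```

```text
[ 510.11507246 -157.6187099   268.42852734] [ 0.60744508 -0.00591295  0.6588781 ]
scene socket []
scene grip [(array([ 506., -159.,   92.]), 0.62), (array([672., 404.,   1.]), 0.38)]
scene coupler [(array([ 632., -178.,   37.]), 0.83)]
side socket [(array([748.,  -6.,   1.]), 0.71), (array([ 627., -183.,   35.]), 0.58)]
side grip [(array([ 508., -157.,   88.]), 0.56)]
side coupler [(array([ 629., -184.,   34.]), 0.82), (array([ 632., -187.,   -5.]), 0.55)]
wrist socket [(array([ 627., -180.,   34.]), 0.63)]
wrist grip [(array([ 509., -161.,   92.]), 0.72)]
wrist coupler [(array([ 627., -182.,   33.]), 0.96)]
[209 251] [328 294] [253.43478261 272.38819876] 0.91
0 [ 510.2 -158.4   90.6] [271. 218.]
0.1 [ 510.7 -158.5  100.6] [271. 222.]
0.2 [ 512.1 -158.8  110.5] [271. 228.]
```

The checks agree with a finished job. The coupler sits at z≈35, the plate's height, and the grip is at z≈91, which matches the handle at 0 and locked. The robot is clear, so I'm handing in.

```bash
python3 -c "
from bench import env
print(env.hand_in())"
```

```text
the job is handed in; nothing more can be done
None
```

The coupler is fully home on the post with the handle locked down, and the job is handed in with the robot clear. While seating it, though, I let one push read 50.7 N at the wrist, or about 57 N on the post with the coupler's weight added. That is over the roughly 50 N ramming limit, so the judge may count it as ramming.

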